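# Bench-test a rail of limit switches

### The job

Bench-test the limit switches on the aluminium rail before it goes on its machine, with your fingertips standing in for the machine's trip dog: run them along the row of roller levers in one unbroken pass at roller height, from the yellow roller at the other end towards the red one, so that each lever in turn is tipped towards the red end until its switch clicks over (a good 20 degrees) and springs upright again behind you. Stop on the last lever, the red end-of-travel switch, and finish while holding it tipped over with the fingertips, so that its input can be read. Keep the touch light, without leaning on the switches or the rail; never push a lever backwards or fold it flat, and leave everything else on the table where it is.

Things in the scene. Friction and masses are not known exactly. Their poses are not given: they have to be found in the camera images.
- rail: aluminium slotted profile, 430 mm long (its y), 40 mm deep (x), 80 mm high, on edge, bolted to the table by four angle feet (36 mm out from both faces); origin: centre of its underside, z up. Four switches in a row on its -x face (towards the robot): switch1 at the -y end (robot's right), on to switch4 with the red roller at the +y end (robot's left).
- switch1: limit switch 1 along the rail, grey, 30 x 30 mm, fixed to the rail. Origin: on its lever shaft's axis in the roller's mid-plane, 86 mm above the table, 62 mm in front (-x) of the rail's centre line; axes parallel to the rail's. Its body lies behind the roller's plane (10 to 42 mm along +x), up to 12 mm above the origin. Neighbours stand 84 to 116 mm apart along y.
- lever1 (a joint): angle of the roller lever of switch1 (rad): 0 upright (its spring returns it there), growing as it tips along +y of the rail, towards the red end; the switch clicks over at 0.3; stops at +-1.25. Spring about 0.22 Nm/rad, so 2 to 5 N at the roller. It stays tipped while a lowered fingertip is less than about 38 sin(angle) mm past the shaft along y, then slips out behind it.
- roller1 (a point): centre of the yellow roller of lever 1: free-turning, 18 mm diameter, 8 mm wide, axis along the rail's x, 38 mm from the lever shaft; upright, 124 mm above the table with its top at 133 mm. A fingertip passing with its end d mm below that top tips the lever until 38(1-cos angle) = d: 8 mm gives 0.66 rad, 12 mm 0.82 rad.
- switch2: limit switch 2 along the rail, grey, 30 x 30 mm, fixed to the rail. Origin: on its lever shaft's axis in the roller's mid-plane, 86 mm above the table, 62 mm in front (-x) of the rail's centre line; axes parallel to the rail's. Its body lies behind the roller's plane (10 to 42 mm along +x), up to 12 mm above the origin. Neighbours stand 84 to 116 mm apart along y.
- lever2 (a joint): angle of the roller lever of switch2 (rad): 0 upright (its spring returns it there), growing as it tips along +y of the rail, towards the red end; the switch clicks over at 0.3; stops at +-1.25. Spring about 0.22 Nm/rad, so 2 to 5 N at the roller. It stays tipped while a lowered fingertip is less than about 38 sin(angle) mm past the shaft along y, then slips out behind it.
- roller2 (a point): centre of the yellow roller of lever 2: free-turning, 18 mm diameter, 8 mm wide, axis along the rail's x, 38 mm from the lever shaft; upright, 124 mm above the table with its top at 133 mm. A fingertip passing with its end d mm below that top tips the lever until 38(1-cos angle) = d: 8 mm gives 0.66 rad, 12 mm 0.82 rad.
- switch3: limit switch 3 along the rail, grey, 30 x 30 mm, fixed to the rail. Origin: on its lever shaft's axis in the roller's mid-plane, 86 mm above the table, 62 mm in front (-x) of the rail's centre line; axes parallel to the rail's. Its body lies behind the roller's plane (10 to 42 mm along +x), up to 12 mm above the origin. Neighbours stand 84 to 116 mm apart along y.
- lever3 (a joint): angle of the roller lever of switch3 (rad): 0 upright (its spring returns it there), growing as it tips along +y of the rail, towards the red end; the switch clicks over at 0.3; stops at +-1.25. Spring about 0.22 Nm/rad, so 2 to 5 N at the roller. It stays tipped while a lowered fingertip is less than about 38 sin(angle) mm past the shaft along y, then slips out behind it.
- roller3 (a point): centre of the yellow roller of lever 3: free-turning, 18 mm diameter, 8 mm wide, axis along the rail's x, 38 mm from the lever shaft; upright, 124 mm above the table with its top at 133 mm. A fingertip passing with its end d mm below that top tips the lever until 38(1-cos angle) = d: 8 mm gives 0.66 rad, 12 mm 0.82 rad.
- switch4: limit switch 4 along the rail, grey, 30 x 30 mm, fixed to the rail. Origin: on its lever shaft's axis in the roller's mid-plane, 86 mm above the table, 62 mm in front (-x) of the rail's centre line; axes parallel to the rail's. Its body lies behind the roller's plane (10 to 42 mm along +x), up to 12 mm above the origin. Neighbours stand 84 to 116 mm apart along y.
- lever4 (a joint): angle of the roller lever of switch4 (rad): 0 upright (its spring returns it there), growing as it tips along +y of the rail, towards the red end; the switch clicks over at 0.3; stops at +-1.25. Spring about 0.22 Nm/rad, so 2 to 5 N at the roller. It stays tipped while a lowered fingertip is less than about 38 sin(angle) mm past the shaft along y, then slips out behind it.
- roller4 (a point): centre of the red roller of lever 4: free-turning, 18 mm diameter, 8 mm wide, axis along the rail's x, 38 mm from the lever shaft; upright, 124 mm above the table with its top at 133 mm. A fingertip passing with its end d mm below that top tips the lever until 38(1-cos angle) = d: 8 mm gives 0.66 rad, 12 mm 0.82 rad.
- bolt_long: bystander, loose: steel hex bolt standing on its head, 22 mm wide, 68 mm tall; origin: centre of its underside; leave it alone
- bolt_short: bystander, loose: steel hex bolt standing on its head, 22 mm wide, 54 mm tall; origin: centre of its underside; leave it alone
- block: bystander, loose: aluminium block with two holes, 60 x 25 x 24 mm; origin: centre of its underside; leave it alone
- bracket: bystander, loose: steel angle bracket, 40 x 70 x 69 mm; origin: centre of its underside; leave it alone
- fixings: bystander, loose: brown card box of fixings, 65 x 110 x 40 mm; origin: centre of its underside; leave it alone
- tape_meas: bystander, loose: yellow pocket tape measure, 36 x 89 x 65 mm; origin: centre of its underside; leave it alone
- blister: bystander, loose: opened flat blister pack with a green and white card, 72 x 100 x 13 mm; origin: centre of its underside; leave it alone
- clamp: bystander, loose: red C-clamp lying on its side, 132 x 111 x 21 mm; origin: centre of its underside; leave it alone

How it is judged (in metres and radians):
On the way, in this order (a step that is already met when the one before it is completed fails the run):
1. switch 1 is clicked over towards the red end (lever past 0.3 rad) (value of joint lever1 above 0.3 rad), for 0.03 s.
2. lever 1 is upright again (within 0.12 rad) behind the fingertips, still down in the row before switch 2 (TCP within 25 mm of the rollers' plane, at most 30 mm above roller tops) (value of joint lever1 between -0.12 and 0.12 rad and z of the grasp point in the frame of rail below 0.163 m and x of the grasp point in the frame of rail between -0.087 and -0.037 m and y of the grasp point in the frame of switch1 above 0.02 m and y of the grasp point in the frame of switch2 below 0 m), for 0.03 s.
3. switch 2 is clicked over towards the red end (lever past 0.3 rad) (value of joint lever2 above 0.3 rad), for 0.03 s.
4. lever 2 is upright again (within 0.12 rad) behind the fingertips, still down in the row before switch 3 (TCP within 25 mm of the rollers' plane, at most 30 mm above roller tops) (value of joint lever2 between -0.12 and 0.12 rad and z of the grasp point in the frame of rail below 0.163 m and x of the grasp point in the frame of rail between -0.087 and -0.037 m and y of the grasp point in the frame of switch2 above 0.02 m and y of the grasp point in the frame of switch3 below 0 m), for 0.03 s.
5. switch 3 is clicked over towards the red end (lever past 0.3 rad) (value of joint lever3 above 0.3 rad), for 0.03 s.
6. lever 3 is upright again (within 0.12 rad) behind the fingertips, still down in the row before switch 4 (TCP within 25 mm of the rollers' plane, at most 30 mm above roller tops) (value of joint lever3 between -0.12 and 0.12 rad and z of the grasp point in the frame of rail below 0.163 m and x of the grasp point in the frame of rail between -0.087 and -0.037 m and y of the grasp point in the frame of switch3 above 0.02 m and y of the grasp point in the frame of switch4 below 0 m), for 0.03 s.
At the end, for the whole second after the job is handed in: The red-rollered lever is held still by the fingertips between 0.3 and 1.05 rad towards its end of the rail (contact over 0.3 N), and the three yellow-rollered levers are upright again within 0.12 rad, after each was clicked over in order (value of joint lever1 between -0.12 and 0.12 rad and value of joint lever2 between -0.12 and 0.12 rad and value of joint lever3 between -0.12 and 0.12 rad and value of joint lever4 between 0.3 and 1.05 rad and contact force between the fingers and switch4 above 0.3 N and velocity of joint lever4 between -0.1 and 0.1 rad/s); the arm keeps its last pose, push and grip.
It fails at once if a lever is folded down past 1.1 rad, into its over-travel (value of joint any of lever1, lever2, lever3, lever4 above 1.1 rad).
It fails at once if a lever is pushed backwards, away from the red end (past -0.3 rad) (value of joint any of lever1, lever2, lever3, lever4 below -0.3 rad).
It fails at once if a switch is pressed with more than 15 N (contact force between any of the arm, the fingers and switch1 above 15 N or contact force between any of the arm, the fingers and switch2 above 15 N or contact force between any of the arm, the fingers and switch3 above 15 N or contact force between any of the arm, the fingers and switch4 above 15 N).
It fails at once if the arm leans on the rail (more than 5 N) (contact force between any of the arm, the fingers and rail above 5 N).
It fails at once if a loose thing on the table is shifted, lifted or carried (more than 12 mm) (distance of any of bolt_long, bolt_short, block, bracket, fixings, tape_meas, blister, clamp from where it was at the start of the episode above 0.012 m).
It also fails if it takes over 38 s, if anything falls off the work surface, if the arm or the gripper's body presses on something with over 40 N, if the wrist force passes 120 N, or if a joint passes its speed limit or range.

### The arm

A 6-joint arm with a two-finger parallel gripper is mounted at the origin on a cart in front of the work surface, level with it; the furniture and walls round the work are solid. World frame = base frame: x ahead of the robot, y to its left, z up, the work surface at z = 0. Lengths are in mm, angles in rad, forces in N, time in s.
With the tool pointing down it reaches from about 400 to 925 mm from the base axis. Payload 12.5 kg.
Tool frame: the origin (TCP) lies between the finger pads, 19 mm behind the fingertips; this is the grasp point; z points along the fingers, y is the line along which they close (so a half turn about z gives the same grasp; the last joint's range is limited). The gripper opens to 95 mm and grips with 3 to 60 N. Pads are 20 mm wide; open, the fingers measure 119 mm over their backs; the gripper's body (75 mm by 180 mm) begins 59 mm behind the grasp point.
Start: joints at [1.05, 0.491, 1.559, -0, 1.092, -0.106], TCP at [251.864, 572.022, 233.461] pointing down, gripper open.
Joint ranges: [-3.1, 3.1], [-0.84, 2.19], [0.05, 2.79], [-1.13, 4.28], [0.06, 2.93], [-2.69, 2.69]. Speed limits (rad/s): [2.22, 2.22, 2.79, 3.14, 3.14, 3.14].

### API

Orientations are given as [roll, pitch, yaw] about the fixed x, y, z axes, in that order (R = Rz(yaw) Ry(pitch) Rx(roll)).
In Python, from cell import env, camrig gives the robot as it stands (env), with the cameras (camrig).
- The arm moves only by the tool run_rows, called after "Emit:" by a JSON object that holds its "op" and its "data", one argument or row to a line. Schema: {"type":"object","properties":{"rows":{"type":"array","items":{"type":"object","properties":{"xyz":{"type":"array","items":{"type":"number"},"minItems":3,"maxItems":3},"spin":{"type":"number"},"jaw":{"type":"number"}},"additionalProperties":false,"required":["jaw"]},"minItems":1,"maxItems":5},"only":{"type":"string"},"quiet":{"type":"boolean"},"lines":{"type":"string"}},"required":["rows"],"additionalProperties":false}. rows is a list of rows, 1 to 5 of them, each an object with the fields xyz (a list: dx, dy, dz in mm), spin (a turn about the tool's z in rad), jaw (the opening from 0.0 (shut) to 1.0 (fully open)); a field left out counts as zero (the opening has to be given); each row is the pose to reach, as a shift and turn from the pose commanded when the call began, along the tool's axes at that moment; what a row does not reach only later rows make up. A row lasts 1/12 s, in which the tool goes at most 41.7 mm and 0.125 rad, less where a joint would pass 70% of its speed; a pose out of reach is approached as far as the arm can. The fingers move at their own pace and stop on an object; the grip force is fixed at half the most. Time passes only in rows, so rows that do not move let the fingers close. The tool returns the time, the measured TCP pose, the force, the opening and the grip force at its end. only (a regular expression) keeps the lines of the reply that match it, lines (a string "A,B") keeps lines A to B, and quiet returns only ok. Input that does not fit is refused with a message, and nothing moves.
- env.state(): the state, without advancing time (a new reading comes with each control period).
- camrig.read_camera(name): name is "scene" or "top" or "wrist"; returns (picture, depth): 480x640x3 uint8, red, green, blue; 480x640 float32, mm along the optical axis (not along the pixel's ray), 0 where there is no reading.
- camrig.camera_info(name): a dict with "vertical_fov" (degrees; the focal length in pixels is half the picture's height over the tangent of half this angle, whatever the lens; pixels are square), "cx", "cy" (the principal point, pixels), "origin" and "attitude" of the camera in the world. Camera axes: x right, y down, z forward; pixel columns grow to the right and rows downward; lengths in mm; the calibration is good to about 2 mm. A picture is of the moment at which its call begins: read the wrist's pose just before it. camera_info takes no time and is no camera call; for the wrist camera it gives the pose at the moment of the call.
- env.job_done(): hands the job in; it is judged then, once.
The state is a dict: "t": time; "joints": joint angles; "qvel": joint speeds; "tau": joint torques, N m; "eef_pos": TCP position; "tcp_rot": TCP orientation; "ft_force": force on the tool from outside, world axes, zero at the start; "moment": the same for the moment, N m; "opening": opening from 0.0 (shut) to 1.0 (fully open); "grip_force": force on a finger pad.
Only numpy, scipy, OpenCV 4.12 (cv2) and the standard library are available. Lean on these libraries where they do the work, as an engineer would, in place of code of your own. Each camera call takes 0.05 s, during which the arm holds its last target. There are 200 camera calls.

## Working session

There is one attempt and no reset: what is moved stays moved. The work goes in short steps, Python scripts to look and compute and a tool call to move; the robot and the scene stay as the last step left them, time stands still between calls to the robot, and variables do not carry over. Pictures are saved under pics/ and viewed, at most 10 in all, crops included, and the job is handed in when it is done.

```bash
ls; mkdir -p pics
```

Create h.py:
```python
import numpy as np,cv2
from cell import env, camrig
from scipy.spatial.transform import Rotation as R
def info(n):
    c=camrig.camera_info(n); return c
def grab(n,save=None):
    c=info(n); p,d=camrig.read_camera(n)
    if save: cv2.imwrite('pics/'+save,p[:,:,::-1])
    return c,p,d
```

Run:
```python
from h import *
print(env.state())
for n in('scene','top','wrist'):
    c,p,d=grab(n,n+'0.png'); print(n,c); np.savez('/tmp/%s.npz'%n,p=p,d=d)
```

```text
cell.py
pics
{'t': 0.0, 'joints': array([ 1.05039614e+00,  4.91562966e-01,  1.55947253e+00, -1.11623326e-05,
        1.09170466e+00, -1.05583050e-01]), 'qvel': array([ 3.56692673e-04, -1.28569827e-03, -7.27095736e-04, -9.57373971e-04,
       -1.21784210e-03, -7.46773334e-05]), 'tau': array([ 5.45985167e-04, -6.12622404e+01, -2.58175099e+01,  6.93281461e-02,
        4.83189616e-02, -3.62909975e-05]), 'eef_pos': array([251.74316206, 571.80068607, 232.85167713]), 'tcp_rot': array([-3.1404505e+00, -1.1108650e-04,  2.7267806e+00]), 'ft_force': array([-0.30873038, -0.93716574,  0.34205381]), 'moment': array([-0.05049806, -0.05395632, -0.01420793]), 'grip_force': 0.0, 'opening': 0.9989995907603252}
scene {'vertical_fov': 55.285912990813166, 'cx': 315.7396878398418, 'cy': 239.93519129664125, 'origin': array([ 211.37678675, -800.15875518,  577.65244719]), 'attitude': array([-2.06488475, -0.0090389 , -0.42762609])}
top {'vertical_fov': 52.724749023382, 'cx': 323.3818559339928, 'cy': 236.70585839695113, 'origin': array([ 331.72513161,  -11.88951916, 1304.98242597]), 'attitude': array([-2.94121831,  0.00561434, -1.58915222])}
wrist {'vertical_fov': 69.34881510755739, 'cx': 317.37097345164244, 'cy': 240.0966813715191, 'origin': array([183.42702206, 600.53621278, 383.66598935]), 'attitude': array([2.87655706e+00, 2.79091895e-04, 1.15519724e+00])}
```

View pics/top0.png

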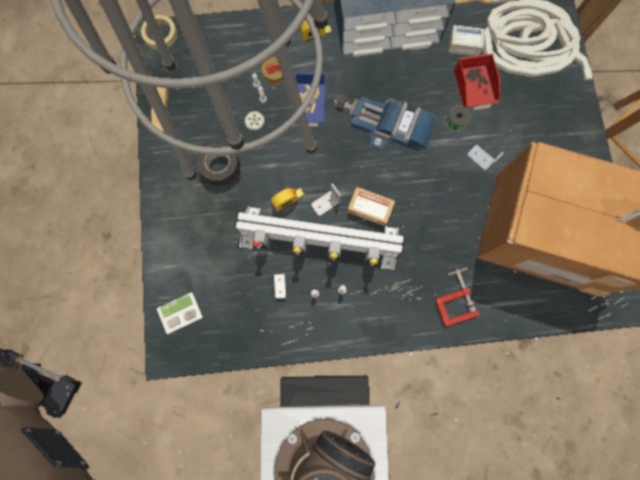

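View pics/scene0.png

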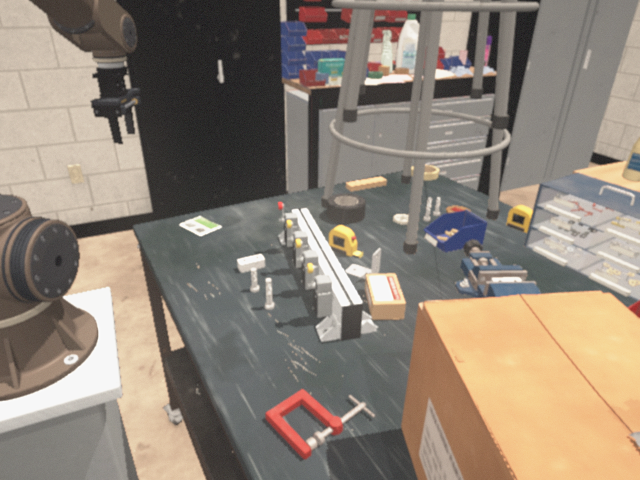

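Top: the red roller is near (258,243) and the yellow ones near (297,250), (333,255) and (374,261). A stool stands behind the rail and there is a box on the right. Scene: the same rollers run from red (281,205) to yellow (311,268). Next I'll triangulate them.

Add to h.py:
```python
def ray(c,u,v):
    f=240/np.tan(np.radians(c['vertical_fov']/2))
    r=R.from_euler('xyz',c['attitude']).as_matrix()@np.array([(u-c['cx'])/f,(v-c['cy'])/f,1])
    return np.array(c['origin']),r
def onz(c,u,v,z):
    o,r=ray(c,u,v); return o+r*(z-o[2])/r[2]
def tri(*rs):
    A=0;b=0
    for o,r in rs:
        r=r/np.linalg.norm(r);P=np.eye(3)-np.outer(r,r);A=A+P;b=b+P@o
    return np.linalg.solve(A,b)
def blobs(p,box,kind,amin=6):
    h=cv2.cvtColor(p,cv2.COLOR_RGB2HSV).astype(int);x0,y0,x1,y1=box
    s=(h[...,1]>130)&(h[...,2]>90)
    m=s&((h[...,0]>18)&(h[...,0]<35) if kind=='y' else (h[...,0]<8)|(h[...,0]>172))
    k=np.zeros_like(m);k[y0:y1,x0:x1]=m[y0:y1,x0:x1]
    n,_,st,ce=cv2.connectedComponentsWithStats(k.astype(np.uint8))
    return [(np.round(ce[i],2),st[i].tolist()) for i in range(1,n) if st[i,4]>=amin]
```

Run:
```python
from h import *
T=np.load('/tmp/top.npz');S=np.load('/tmp/scene.npz');ct=info('top');cs=info('scene')
bt=[b for k in'yr' for b in blobs(T['p'],(235,230,400,275),k)]
bs=[b for k in'yr' for b in blobs(S['p'],(265,190,322,290),k)]
for n,c,bb in(('t',ct,bt),('s',cs,bs)):
    for b in bb: print(n,b,onz(c,*b[0],124).round(1))
# obstacles: top points from depth, high things
def cloud(c,d):
    v,u=np.mgrid[0:480,0:640];f=240/np.tan(np.radians(c['vertical_fov']/2))
    P=np.stack([(u-c['cx'])/f*d,(v-c['cy'])/f*d,d],-1)
    return P@R.from_euler('xyz',c['attitude']).as_matrix().T+c['origin']
for c,d in((ct,T['d']),(cs,S['d'])):
    P=cloud(c,d)[d>0]
    for lo,hi in((100,160),(160,260),(260,400),(400,700)):
        q=P[(P[:,2]>lo)&(P[:,2]<hi)&(P[:,0]>330)&(P[:,0]<800)&(abs(P[:,1])<420)]
        if len(q):
            H,xe,ye=np.histogram2d(q[:,0],q[:,1],bins=[range(330,801,60),range(-420,421,70)]);print(lo,hi);print(H.astype(int))
```

```text
t (array([296.33, 249.67]), [293, 248, 8, 4, 27]) [540.2  57.9 124. ]
t (array([333.24, 255.14]), [329, 253, 9, 5, 29]) [524.8 -33.1 124. ]
t (array([373.09, 261.16]), [369, 259, 9, 5, 32]) [ 507.9 -130.9  124. ]
t (array([255.46, 243.73]), [253, 242, 7, 5, 26]) [557.2 159.3 124. ]
s (array([288.71, 225.  ]), [288, 224, 3, 3, 7]) [538.4  52.1 124. ]
s (array([298.  , 244.71]), [297, 244, 3, 3, 7]) [522.6 -39.7 124. ]
s (array([310., 270.]), [309, 269, 3, 3, 9]) [ 505.7 -138.5  124. ]
s (array([279.7 , 204.78]), [278, 202, 4, 7, 23]) [558.8 163.4 124. ]
100 160
[[ 0  0  0  0  0  0  0  0  0  0  0  0]
 [ 0  0  0  0  0  0  0  0  0  0  0  0]
 [ 0  0  0  1 21  0  0  0  0  0  0  0]
 [ 0  0  0 10 33 73 50  0 34  0  0  0]
 [ 0  0  0  0  0  0 12  0 30  0  0  0]
 [ 0  0  0  0  0  0  0  0  0  0  0  0]
 [ 0  0  0  0  0  0  0  0  0  0  0  0]]
160 260
[[ 0  0  0  0  0  0  0  0  0  0  0  0]
 [ 0  0  0  0  0  0  0  0  0  0  0  0]
 [ 0  0  0  0  0  0  0  0  0  0  0  0]
 [ 0  0  0  0  0  0  0  0  0  0  0  0]
 [ 0  0  0  0  0  0  0  0  0  0  0  0]
 [ 0  0  0  0  0  0  0  0  0  0  0  0]
 [ 0  0  0  0  0 
[... 1350 characters left out ...]
 0   0   0   0   0   0   0]
 [  0   0   0   0   0   0   0   0   0   0   0   0]
 [  0   0   0   0   0   0   0   0   0   0   0   0]
 [  0   0   0   0   0   0   0   0   0   0   0   0]
 [  0   0   0   0   0   0   0   0   0   0   0   0]
 [  0   0   0   0   0   0   0   0   0   0   0   0]
 [  0   0   0   0   0   0   0   0 339   2   0   0]]
400 700
[[  0   0   0   0   0   0   0   0   0   0   0   0]
 [  0   0   0   0   0   0   0   0   0   0   0   0]
 [  0   0   0   0   0   0   0   0   0   0   0   0]
 [  0   0   0   0   0   0   0   0   0   0   0   0]
 [  0   0   0   0   0   0   0   0   0   0   0   0]
 [  0   0   0   0   0   0   0   0   0   0   0   0]
 [  0   0   0   0   0   0   0   0 124  75   0   0]]
```

View pics/wrist0.png

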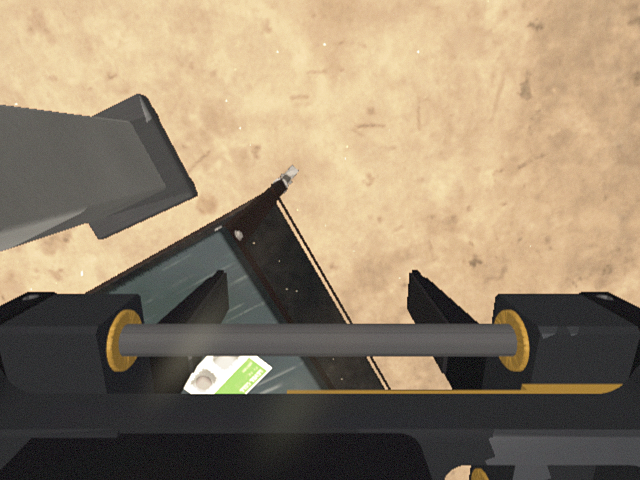

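The wrist view shows only floor and a corner of the table. I'll move along to the row at this height with the fingers shut, then turn so that tool x points along the rail.

Emit:
{"op": "run_rows", "data": {
  "rows": [
    {"xyz": [-31, -28, 0], "jaw": 0},
    {"xyz": [-62, -56, 0], "jaw": 0},
    {"xyz": [-93, -84, 0], "jaw": 0},
    {"xyz": [-124, -112, 0], "jaw": 0},
    {"xyz": [-154, -140, 0], "jaw": 0}
  ]
}}

```text
t: 0.57
eef_pos: [336.6, 380.0, 233.3]
tcp_rot: [-3.141, -0.0, 2.727]
ft_force: [0.4, 0.2, 0.1]
opening: 0.707
grip_force: 0.0
```

Emit:
{"op": "run_rows", "data": {
  "rows": [
    {"xyz": [-31, -28, 0], "jaw": 0},
    {"xyz": [-62, -56, 0], "jaw": 0},
    {"xyz": [-93, -84, 0], "jaw": 0},
    {"xyz": [-124, -112, 0], "jaw": 0},
    {"xyz": [-154, -140, 0], "jaw": 0}
  ]
}}

```text
t: 0.98
eef_pos: [421.3, 189.7, 233.5]
tcp_rot: [3.141, 0.0, 2.727]
ft_force: [1.5, 0.4, 0.8]
opening: 0.356
grip_force: 0.0
```

Emit:
{"op": "run_rows", "data": {
  "rows": [
    {"xyz": [-31, -28, 0], "jaw": 0},
    {"xyz": [-62, -56, 0], "jaw": 0},
    {"xyz": [-93, -84, 0], "jaw": 0},
    {"xyz": [-124, -112, 0], "jaw": 0},
    {"xyz": [-154, -140, 0], "jaw": 0}
  ]
}}

```text
t: 1.4
eef_pos: [505.9, -0.7, 233.5]
tcp_rot: [3.141, 0.0, 2.727]
ft_force: [1.6, 0.5, 0.0]
opening: 0.023
grip_force: 0.0
```

Emit:
{"op": "run_rows", "data": {
  "rows": [
    {"spin": 0.12, "jaw": 0},
    {"spin": 0.24, "jaw": 0},
    {"spin": 0.36, "jaw": 0},
    {"spin": 0.48, "jaw": 0},
    {"spin": 0.6, "jaw": 0}
  ]
}}

```text
t: 1.82
eef_pos: [505.3, 1.3, 233.2]
tcp_rot: [-3.141, -0.0, 2.12]
ft_force: [-0.5, 1.4, -1.0]
opening: 0.002
grip_force: 0.0
```

Emit:
{"op": "run_rows", "data": {
  "rows": [
    {"spin": 0.12, "jaw": 0},
    {"spin": 0.24, "jaw": 0},
    {"spin": 0.36, "jaw": 0},
    {"spin": 0.48, "jaw": 0},
    {"spin": 0.6, "jaw": 0}
  ]
}}

```text
t: 2.23
eef_pos: [505.4, 1.5, 233.3]
tcp_rot: [-3.141, -0.0, 1.521]
ft_force: [0.5, -0.6, 0.1]
opening: 0.0
grip_force: 0.0
```

Emit:
{"op": "run_rows", "data": {
  "rows": [
    {"spin": 0.12, "jaw": 0},
    {"spin": 0.125, "jaw": 0}
  ]
}}

```text
t: 2.4
eef_pos: [505.3, 1.5, 233.3]
tcp_rot: [-3.141, -0.0, 1.396]
ft_force: [-0.3, 0.5, -0.9]
opening: 0.005
grip_force: 0.0
```

Run:
```python
from h import *
s=env.state();print(s['t'],s['eef_pos'],s['tcp_rot'])
c,p,d=grab('wrist','w1.png');np.savez('/tmp/w1.npz',p=p,d=d,c=np.array([c],object))
for k in'yr':
    for b in blobs(p,(0,0,640,480),k,60): print(k,b,onz(c,*b[0],124).round(1))
```

```text
2.4 [505.31936398   1.47294379 233.28612678] [-3.14129268e+00 -9.99287819e-05  1.39623522e+00]
y (array([505.52,  87.43]), [460, 46, 81, 96, 4076]) [652.5  88.8 124. ]
y (array([350.74, 163.97]), [345, 152, 13, 25, 298]) [539.1  56.2 124. ]
y (array([348.59, 281.62]), [343, 271, 12, 22, 250]) [523.5 -34.8 124. ]
y (array([312.04, 339.85]), [310, 311, 5, 60, 169]) [485.3 -81.4 124. ]
y (array([322.55, 339.67]), [321, 311, 4, 58, 163]) [494.  -82.7 124. ]
r (array([353.61,  10.1 ]), [347, 0, 14, 22, 282]) [555.7 153.9 124. ]
r (array([528.99, 115.48]), [521, 108, 16, 15, 135]) [668.3  67.4 124. ]
r (array([514.55, 303.33]), [501, 287, 27, 37, 252]) [654.1 -77.2 124. ]
```

View pics/w1.png

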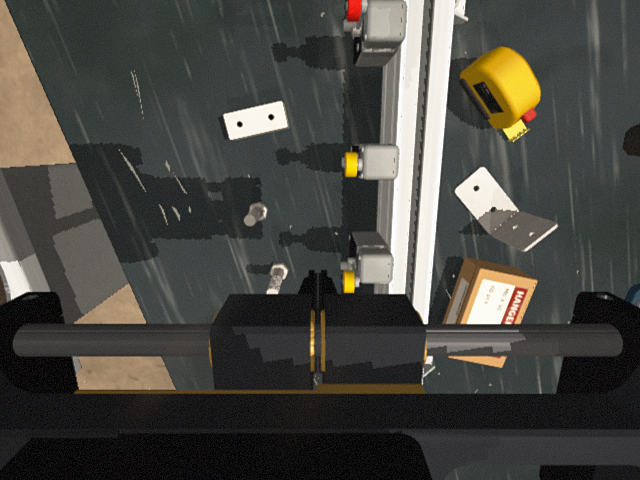

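The wrist view shows the red roller clipped at (353,10) and yellow ones at (350,164) and (348,281), with tool x parallel to the rail. I'll back off to the row's start and take a second view.

Emit:
{"op": "run_rows", "data": {
  "rows": [
    {"xyz": [-39, 5, 0], "jaw": 0},
    {"xyz": [-78, 10, 0], "jaw": 0},
    {"xyz": [-117, 15, 0], "jaw": 0},
    {"xyz": [-155, 20, 0], "jaw": 0},
    {"xyz": [-193, 26, 0], "jaw": 0}
  ]
}}

```text
t: 2.87
eef_pos: [498.1, -194.9, 233.4]
tcp_rot: [-3.142, -0.0, 1.407]
ft_force: [1.0, 0.7, 0.4]
opening: 0.004
grip_force: 0.0
```

Emit:
{"op": "run_rows", "data": {
  "rows": [
    {"jaw": 0},
    {"jaw": 0}
  ]
}}

```text
t: 3.03
eef_pos: [498.2, -194.8, 233.0]
tcp_rot: [-3.141, -0.0, 1.402]
ft_force: [0.7, -0.3, -1.5]
opening: 0.006
grip_force: 0.0
```

Run:
```python
from h import *
s=env.state();print(s['t'],s['eef_pos'],s['tcp_rot'])
c,p,d=grab('wrist','w2.png')
for k in'yr':
    for b in blobs(p,(250,0,450,480),k,40): print(k,b,onz(c,*b[0],124).round(1))
print(c)
c1=np.load('/tmp/w1.npz',allow_pickle=True)['c'][0]; print(c1)
```

```text
3.0333 [ 498.23172519 -194.81483106  233.03497135] [-3.14111426e+00 -2.91400780e-04  1.40243667e+00]
y (array([315.22,   9.41]), [309, 0, 13, 20, 249]) [522.8 -37.5 124. ]
y (array([315.54, 159.92]), [310, 148, 12, 25, 298]) [ 506.6 -132.6  124. ]
y (array([312.02, 337.96]), [310, 311, 5, 60, 161]) [ 479.  -275.8  124. ]
y (array([322.69, 335.14]), [321, 311, 5, 48, 138]) [ 488.2 -274.7  124. ]
y (array([374.72, 388.53]), [325, 385, 100, 8, 502]) [ 524.6 -334.1  124. ]
{'vertical_fov': 69.34881510755739, 'cx': 317.37097345164244, 'cy': 240.0966813715191, 'origin': array([ 509.78169095, -123.29155839,  383.79547858]), 'attitude': array([ 2.87709134e+00,  7.31729046e-04, -1.69173050e-01])}
{'vertical_fov': 69.34881510755739, 'cx': 317.37097345164244, 'cy': 240.0966813715191, 'origin': array([517.31786438,  72.9400842 , 384.04628966]), 'attitude': array([ 2.87689315e+00,  5.06502939e-04, -1.75349674e-01])}
```

View pics/w2.png

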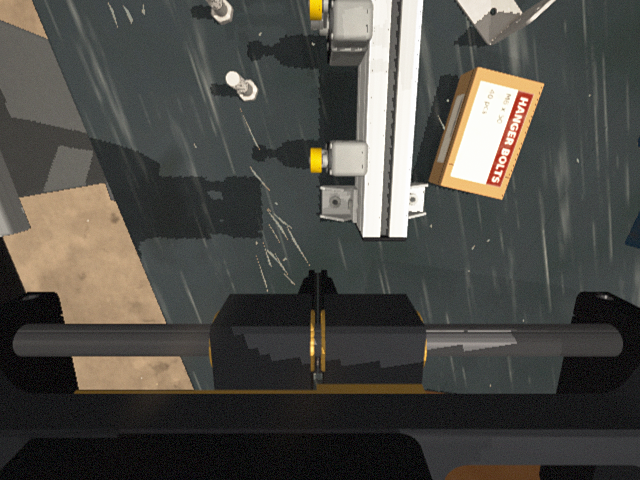

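Roller 1 shows at (315,160) and roller 2 is clipped at (315,9). Both views put the rollers on one line at a height of about 124 mm. Roller 1 is 63 mm ahead of the tool and 2 mm to its -y side; red is 357 mm ahead. Now I'll check the height by triangulation and lower to a TCP height of 141 mm.

Run:
```python
from h import *
c1=np.load('/tmp/w1.npz',allow_pickle=True)['c'][0];c2=info('wrist');t=info('top')
print(tri(ray(c1,348.6,281.6),ray(c2,315.2,8)), tri(ray(c1,350.7,164),ray(t,296.3,249.7)))
```

```text
[523.21814617 -35.07811617 123.27637089] [537.82919485  57.12522349 137.55411481]
```

Emit:
{"op": "run_rows", "data": {
  "rows": [
    {"xyz": [0, 0, 20], "jaw": 0},
    {"xyz": [0, -1, 42], "jaw": 0},
    {"xyz": [0, -1, 64], "jaw": 0},
    {"xyz": [0, -2, 82], "jaw": 0},
    {"xyz": [0, -2, 92], "jaw": 0}
  ]
}}

```text
t: 3.5
eef_pos: [496.1, -191.0, 139.7]
tcp_rot: [-3.139, -0.001, 1.406]
ft_force: [0.3, -0.2, -0.6]
opening: 0.005
grip_force: 0.0
```

Emit:
{"op": "run_rows", "data": {
  "rows": [
    {"jaw": 0},
    {"jaw": 0},
    {"jaw": 0}
  ]
}}

```text
t: 3.75
eef_pos: [497.2, -192.6, 142.4]
tcp_rot: [3.14, 0.0, 1.403]
ft_force: [0.7, 0.1, -0.1]
opening: 0.007
grip_force: 0.0
```

```bash
python3 -c "
from h import *
s=env.state();print(s['eef_pos'],s['tcp_rot'])"
```

```text
[ 497.18071617 -192.57976203  142.40249602] [3.14025948e+00 3.23798640e-04 1.40300474e+00]
```

Emit:
{"op": "run_rows", "data": {
  "rows": [
    {"jaw": 0},
    {"jaw": 0},
    {"jaw": 0}
  ]
}}

```text
t: 4.0
eef_pos: [496.8, -192.9, 142.1]
tcp_rot: [3.141, 0.0, 1.402]
ft_force: [0.4, 0.5, 0.1]
opening: 0.005
grip_force: 0.0
```

```bash
python3 -c "
from h import *
s=env.state();p=s['eef_pos'];print(p,s['tcp_rot'])
u=np.array([.1678,.9858]);v=np.array([.9858,-.1678])
for r in((506.6,-132.6),(523.3,-35.2),(539.1,56.2),(556,157.6)): print((np.array(r)-p[:2])@u,(np.array(r)-p[:2])@v)"
```

```text
[ 496.81001008 -192.90864384  142.05829681] [3.14051303e+00 2.49715106e-04 1.40190816e+00]
61.09502140169567 -0.4688183746695366
159.91420140169564 -0.34967837466960155
252.66756140169568 -0.11095837466953676
355.4635014016957 -0.4658583746695589
```

Emit:
{"op": "run_rows", "data": {
  "rows": [
    {"xyz": [9, 0, 0], "jaw": 0},
    {"xyz": [18, 0, 0], "jaw": 0},
    {"xyz": [27, 0, 0], "jaw": 0},
    {"xyz": [36, 0, 0], "jaw": 0},
    {"xyz": [45, 0, 0], "jaw": 0}
  ]
}}

```text
t: 4.42
eef_pos: [504.3, -147.3, 141.4]
tcp_rot: [-3.142, -0.0, 1.402]
ft_force: [-0.2, -1.5, -0.4]
opening: 0.004
grip_force: 0.8
```

Emit:
{"op": "run_rows", "data": {
  "rows": [
    {"xyz": [9, 0, 0], "jaw": 0},
    {"xyz": [18, 0, 0], "jaw": 0},
    {"xyz": [27, 0, 0], "jaw": 0},
    {"xyz": [36, 0, 0], "jaw": 0},
    {"xyz": [45, 0, 0], "jaw": 0}
  ]
}}

```text
t: 4.83
eef_pos: [512.0, -103.1, 141.7]
tcp_rot: [3.141, -0.0, 1.402]
ft_force: [-0.9, -0.3, 5.2]
opening: 0.005
grip_force: 2.8
```

The force is about 5 N up with the roller under the tip, as expected. Carrying on.

Emit:
{"op": "run_rows", "data": {
  "rows": [
    {"xyz": [9, 0, 0], "jaw": 0},
    {"xyz": [18, 0, 0], "jaw": 0},
    {"xyz": [27, 0, 0], "jaw": 0},
    {"xyz": [36, 0, 0], "jaw": 0},
    {"xyz": [45, 0, 0], "jaw": 0}
  ]
}}

```text
t: 5.25
eef_pos: [519.4, -58.8, 141.3]
tcp_rot: [-3.141, -0.0, 1.402]
ft_force: [0.2, -0.2, -0.5]
opening: 0.003
grip_force: 0.0
```

Emit:
{"op": "run_rows", "data": {
  "rows": [
    {"xyz": [9, 0, 0], "jaw": 0},
    {"xyz": [18, 0, 0], "jaw": 0},
    {"xyz": [27, 0, 0], "jaw": 0},
    {"xyz": [36, 0, 0], "jaw": 0},
    {"xyz": [45, 0, 0], "jaw": 0}
  ]
}}

```text
t: 5.67
eef_pos: [527.2, -14.6, 141.7]
tcp_rot: [3.141, -0.0, 1.402]
ft_force: [-1.4, 0.3, 5.3]
opening: 0.005
grip_force: 2.8
```

Emit:
{"op": "run_rows", "data": {
  "rows": [
    {"xyz": [9, 0, 0], "jaw": 0},
    {"xyz": [18, 0, 0], "jaw": 0},
    {"xyz": [27, 0, 0], "jaw": 0},
    {"xyz": [36, 0, 0], "jaw": 0},
    {"xyz": [45, 0, 0], "jaw": 0}
  ]
}}

```text
t: 6.08
eef_pos: [534.5, 30.0, 141.3]
tcp_rot: [-3.141, -0.0, 1.402]
ft_force: [-0.4, -0.2, -0.1]
opening: 0.003
grip_force: 0.0
```

```bash
python3 -c "
from h import *
s=env.state();p=s['eef_pos'];print(p,s['tcp_rot'])
u=np.array([.1678,.9858]);v=np.array([.9858,-.1678])
for r in((539.1,56.2),(556,157.6)): print((np.array(r)-p[:2])@u,(np.array(r)-p[:2])@v)
c,q,d=grab('wrist')
for k in 'yr':
    for b in blobs(q,(250,0,450,290),k,40): print(k,b,onz(c,*b[0],124).round(1))"
```

```text
[534.54692416  29.97578112 141.303432  ] [-3.14141957e+00 -2.34084042e-04  1.40175238e+00]
26.61584109546078 0.08799823813796268
129.41178109546078 -0.2669017618620604
y (array([318.44, 241.  ]), [310, 224, 17, 35, 560]) [538.8  56.1 124. ]
r (array([318.57,  16.21]), [309, 0, 20, 34, 665]) [555.6 154.2 124. ]
```

Emit:
{"op": "run_rows", "data": {
  "rows": [
    {"xyz": [9, 0, 0], "jaw": 0},
    {"xyz": [18, 0, 0], "jaw": 0},
    {"xyz": [27, 0, 0], "jaw": 0},
    {"xyz": [36, 0, 0], "jaw": 0},
    {"xyz": [45, 0, 0], "jaw": 0}
  ]
}}

```text
t: 6.55
eef_pos: [542.3, 74.2, 141.7]
tcp_rot: [3.141, -0.0, 1.402]
ft_force: [-1.2, -0.6, 5.1]
opening: 0.004
grip_force: 2.8
```

Emit:
{"op": "run_rows", "data": {
  "rows": [
    {"xyz": [9, 0, 0], "jaw": 0},
    {"xyz": [18, 0, 0], "jaw": 0},
    {"xyz": [27, 0, 0], "jaw": 0},
    {"xyz": [36, 0, 0], "jaw": 0},
    {"xyz": [45, 0, 0], "jaw": 0}
  ]
}}

```text
t: 6.97
eef_pos: [549.7, 118.8, 141.3]
tcp_rot: [-3.142, -0.0, 1.402]
ft_force: [0.2, -0.5, 0.3]
opening: 0.003
grip_force: 0.0
```

```bash
python3 -c "
from h import *
s=env.state();p=s['eef_pos'];print(p,s['tcp_rot'])
c,q,d=grab('wrist','w3.png')
u=np.array([.1678,.9858])
for k in 'yr':
    for b in blobs(q,(250,0,450,290),k,40): P=onz(c,*b[0],124);print(k,b,P.round(1),(P-p)[:2]@u)"
```

```text
[549.7035138  118.7774324  141.32961118] [-3.14155109e+00 -2.58666232e-04  1.40189870e+00]
r (array([318.36, 217.48]), [310, 200, 18, 36, 622]) [555.9 156.7 124. ] 38.4556888526506
```

The red roller is 38 mm ahead of the TCP, so I'll advance 53 mm to end 15 mm past its shaft, easing off at the end.

Emit:
{"op": "run_rows", "data": {
  "rows": [
    {"xyz": [9, 0, 0], "jaw": 0},
    {"xyz": [18, 0, 0], "jaw": 0},
    {"xyz": [27, 0, 0], "jaw": 0},
    {"xyz": [35, 0, 0], "jaw": 0},
    {"xyz": [42, 0, 0], "jaw": 0}
  ]
}}

```text
t: 7.43
eef_pos: [556.8, 159.8, 141.4]
tcp_rot: [-3.142, 0.0, 1.402]
ft_force: [-0.5, -3.0, 1.7]
opening: 0.002
grip_force: 1.9
```

Emit:
{"op": "run_rows", "data": {
  "rows": [
    {"xyz": [5, 0, 0], "jaw": 0},
    {"xyz": [9, 0, 0], "jaw": 0},
    {"xyz": [11, 0, 0], "jaw": 0},
    {"xyz": [11, 0, 0], "jaw": 0},
    {"xyz": [11, 0, 0], "jaw": 0}
  ]
}}

```text
t: 7.85
eef_pos: [558.6, 170.1, 141.8]
tcp_rot: [3.141, -0.001, 1.402]
ft_force: [-0.2, -1.4, 4.6]
opening: 0.002
grip_force: 2.6
```

Emit:
{"op": "run_rows", "data": {
  "rows": [
    {"jaw": 0},
    {"jaw": 0},
    {"jaw": 0},
    {"jaw": 0},
    {"jaw": 0}
  ]
}}

```text
t: 8.27
eef_pos: [558.6, 169.9, 141.6]
tcp_rot: [3.141, -0.0, 1.402]
ft_force: [-0.3, -0.1, 5.2]
opening: 0.001
grip_force: 2.5
```

```bash
python3 -c "
from h import *
print(env.state()['eef_pos'])
c,q,d=grab('scene');cv2.imwrite('pics/s2.png',cv2.resize(q[160:340,190:430,::-1],(800,600),interpolation=cv2.INTER_CUBIC))"
```

```text
[558.59150345 169.85956242 141.55928215]
```

View pics/s2.png

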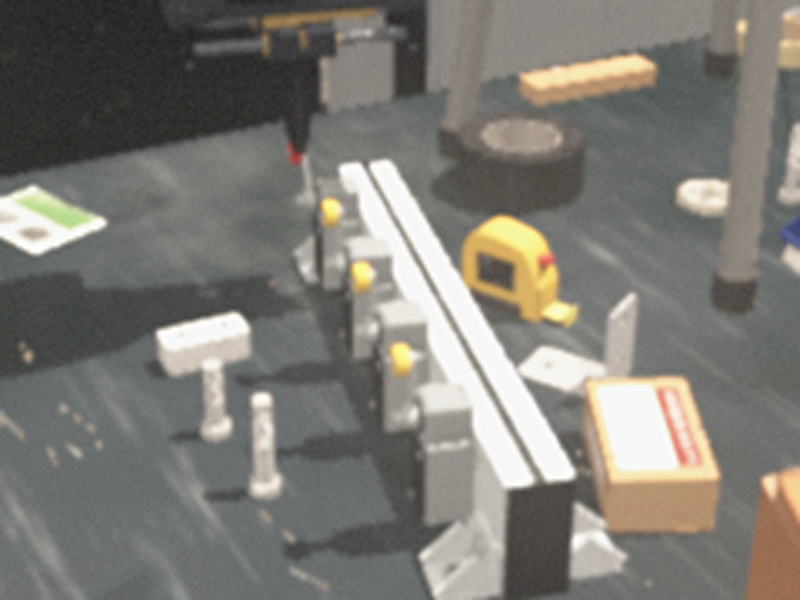

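The crop shows the three yellow levers upright again at (330,212), (361,277) and (401,360). The fingertips are on the tipped red roller at (295,153), pressing at about 5 N without moving. Handing in.

```bash
python3 -c "
from cell import env, camrig
print(env.job_done())"
```

```text
the job is handed in; nothing more can be done
None
```

I ran the row in one pass: the three yellow levers are upright again, the red lever is held tipped under the fingertips at about 5 N, and the job is handed in; the hand-in call gave no verdict.

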